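# Sort the dips and dressing for the lunch orders

## Task

Sort the condiments on the meal-prep table: put the two round lidded pots in the open round glass dish, the two square lidded tubs in the open square glass dish, and the dressing bottle in the paper-lined wooden tray. Set each one down gently, without dropping it, so that it stands upright on the floor of its dish or tray, not on the rim or on another one, and leave the pepper mill and the blue cup standing where they are.

Things in the scene. Friction and masses are not known exactly. Their poses are not given: they have to be found in the camera images.
- pot_a: Loose lidded round dip pot, white ceramic with a flat pale-wood lid: upright cylinder, 46 mm diameter, 45 mm high, about 0.11 kg, lid fixed on. One of two alike. Origin: centre of its underside, z up.
- pot_b: Loose lidded round dip pot, white ceramic with a flat pale-wood lid: upright cylinder, 46 mm diameter, 45 mm high, about 0.11 kg, lid fixed on. One of two alike. Origin: centre of its underside, z up.
- tub_a: Loose lidded square dip tub, white ceramic with a flat pale-wood lid: 46 x 46 mm, 45 mm high, about 0.13 kg, lid fixed on. One of two alike. Origin: centre of its underside, z up, x and y square to its sides; turned up to 0.35 rad from the table's axes at the start.
- tub_b: Loose lidded square dip tub, white ceramic with a flat pale-wood lid: 46 x 46 mm, 45 mm high, about 0.13 kg, lid fixed on. One of two alike. Origin: centre of its underside, z up, x and y square to its sides; turned up to 0.35 rad from the table's axes at the start.
- bottle: Loose small amber glass dressing bottle with a steel cap, standing: body 36 mm diameter up to 56 mm, then a shoulder and neck, cap 25 mm diameter, 90 mm high in all, about 0.12 kg. Origin: centre of its underside, z up.
- round_dish: Open round clear glass dish, fixed to the table: 150 mm outer diameter, upright walls 5 mm thick, rim 35 mm above the table, flat inner floor 140 mm across and 5 mm above the table. Origin: centre of its underside.
- square_dish: Open square clear glass dish, fixed to the table: 140 x 140 mm outside, walls 5 mm thick, rim 35 mm above the table, flat inner floor 130 x 130 mm and 5 mm above the table. Origin: centre of its underside; x and y square to its sides; turned up to 0.3 rad.
- tray: Low oblong pale-wood tray lined with paper, fixed to the table: outside 110 mm along its x, 150 mm along its y, rim 15 mm high and 5 mm thick, inner floor 5 mm above the table. Origin: centre of its underside; turned up to 0.3 rad.
- mill: Bystander: loose turned-wood pepper mill, 48 mm diameter, 99 mm high, with a steel ball on top. Origin: centre of its underside. Leave alone.
- cup: Bystander: loose blue ceramic cup without a handle, open, 54 mm diameter at the rim, 48 mm high. Origin: centre of its underside. Leave alone.
Things that resemble listed ones, but are neither listed nor needed, are in the scene too. Leave any purple or red look-alike of the pot_b alone.

How it is judged:
By the outcome, as a careful person would: the job done as asked, in the order asked, and still so for the second after the job is handed in, with the robot touching nothing.
It also fails if it takes over 120 s, if anything falls off the work surface, if the arm or the gripper's body presses on something with over 40 N, if the wrist force passes 120 N, or if a joint passes its speed limit or range.

## Robot

A 6-joint arm with a two-finger parallel gripper is mounted at the origin on the work surface. World frame = base frame: x ahead of the robot, y to its left, z up, the work surface at z = 0. Lengths are in m, angles in rad, forces in N, time in s.
With the tool pointing down it reaches from about 0.3 to 0.875 m from the base axis. Payload 6.4 kg.
Tool frame: the origin (TCP) lies midway between the tips of the shut fingers; the grasp point (between the pads) lies 19 mm behind it; z points along the fingers, y is the line along which they close (so a half turn about z gives the same grasp; the last joint's range is limited). The gripper opens to 85 mm and grips with 20 to 120 N. Pads are 22 mm wide; open, the fingers measure 114 mm over their backs; the gripper's body (76 mm by 85 mm) begins 54 mm behind the grasp point. The pads swing forward as they close: fully open they stand 13 mm farther back than shut.
Start: joints at [-1.371, 0.181, 1.607, -0, 1.354, -0.206], TCP at [0.227, -0.528, 0.231] pointing down, gripper open.
Joint ranges: [-2.99, 2.99], [-0.89, 2.07], [0.3, 2.58], [-1.14, 4.28], [0, 2.63], [-3.12, 3.12]. Speed limits (rad/s): [2.57, 2.57, 3.01, 3.14, 3.14, 3.14].

## Interface

Orientations are given as a unit quaternion [w, x, y, z].
In Python, from bench import ctrl gives the robot as it stands.
- The arm moves only by the tool drive_tool, never from a script. Its argument "plan" is a list that holds one entry, the list of rows, each a list of 4 numbers: the shift along the tool's x, y, z scaled (see below), then the turn about the tool's z scaled (see below). In form: [[[x, y, z, roll], ...]]. A call has 1 to 12 rows; each row is the pose to reach, as a shift and turn from the pose commanded when the call began, along the tool's axes at that moment, turning the shorter way round; what a row does not reach only later rows make up. The controller multiplies each number of a shift by 400 mm and each number of a turn by 180 degrees. A row lasts 1/12 s, in which the tool goes at most 41.7 mm and 7.16 degrees, less where a joint would pass 70% of its speed; a pose out of reach is approached as far as the arm can. A call with a number of a shift or a turn outside -1 to 1 is refused whole. A call with a gripper value outside its range is refused whole. "jaw" is the closure, from 0 (fully open) to 1 (shut), set as the call begins (left out, the last holds). The fingers move at their own pace and stop on an object; the grip force is fixed at half the most. Time passes only in rows, so rows that repeat a pose let the fingers close. It gives the time, the measured TCP pose, the force, the opening and the grip force at its end, in the units of the state.
- ctrl.get_obs(): the state, without advancing time (a new reading comes with each control period).
- ctrl.camera(name): name is "scene" or "top" or "wrist"; returns (picture, depth): 420x560x3 uint8, red, green, blue; 420x560 float32, m along the optical axis (not along the pixel's ray), 0 where there is no reading.
- ctrl.camera_info(name): a dict with "camera_matrix" (3x3 intrinsics, pixels), "R" (3x3) and "t" (3): a world point X has camera coordinates R X + t; the wrist camera has in their place "T_tool_cam" (4x4, takes a point from camera to tool coordinates, whose origin is the TCP and whose axes are the flange's). Camera axes: x right, y down, z forward; pixel columns grow to the right and rows downward; lengths in m; the calibration is good to about 2 mm. The wrist camera is an equidistant fisheye: a pixel r from the principal point sees the ray r / f radians off the axis. A picture is of the moment at which its call begins: read the wrist's pose just before it. camera_info takes no time and is no camera call.
- ctrl.hand_in(): hands the job in; it is judged then, once.
The state is a dict: "time_s": time; "q": joint angles; "dq": joint speeds; "joint_efforts": joint torques, N m; "eef_pos": TCP position; "eef_rot": TCP orientation; "wrist_force": force on the tool from outside, world axes, zero at the start; "torque": the same for the moment, N m; "opening": opening from 0.0 (shut) to 1.0 (fully open); "grasp_force": force on a finger pad.
Only numpy, scipy, OpenCV 4.12 (cv2) and the standard library are available. Lean on these libraries where they do the work, as an engineer would, in place of code of your own. Each camera call takes 0.05 s, during which the arm holds its last target. There are 200 camera calls.

## Working session

There is one attempt and no reset: what is moved stays moved. The work goes in short steps, Python scripts to look and compute and a tool call to move; the robot and the scene stay as the last step left them, time stands still between calls to the robot, and variables do not carry over. Pictures are saved under pics/ and viewed, at most 14 in all, crops included, and the job is handed in when it is done.

Besides the shell and the picture viewer there is one more tool, called after "Emit:" by a JSON object that holds its "op" and its "data". drive_tool: Moves the arm, as the interface text tells. Its arguments: {"type":"object","properties":{"plan":{"type":"array"},"jaw":{"type":"number"}},"required":["plan"]}

```bash
mkdir -p pics; ls
python3 - <<'E'
from bench import ctrl
import cv2,numpy as np
np.set_printoptions(precision=4,suppress=True)
for n in("top","scene","wrist"):
    o=ctrl.get_obs()
    p,d=ctrl.camera(n);cv2.imwrite(f"pics/{n}0.png",p[:,:,::-1]);np.savez(f"pics/{n}0.npz",p=p,d=d,pos=o["eef_pos"],rot=o["eef_rot"])
    print(n,ctrl.camera_info(n))
print(ctrl.get_obs())
E
```

```text
pics
top {'camera_matrix': array([[422.5265,   0.    , 279.5389],
       [  0.    , 422.5265, 204.034 ],
       [  0.    ,   0.    ,   1.    ]]), 'R': array([[-0.0039, -1.    ,  0.0011],
       [-0.9976,  0.0038, -0.0695],
       [ 0.0695, -0.0013, -0.9976]]), 't': array([0.021 , 0.5151, 0.8134])}
scene {'camera_matrix': array([[403.1245,   0.    , 273.7089],
       [  0.    , 403.1245, 202.6288],
       [  0.    ,   0.    ,   1.    ]]), 'R': array([[-0.3791,  0.9253,  0.0108],
       [ 0.6466,  0.2732, -0.7122],
       [-0.662 , -0.263 , -0.7019]]), 't': array([ 0.1791, -0.3128,  1.3582])}
wrist {'camera_matrix': array([[325.1923,   0.    , 278.8106],
       [  0.    , 325.1923, 206.6469],
       [  0.    ,   0.    ,   1.    ]]), 'T_tool_cam': array([[ 0.0006, -0.9643, -0.2647,  0.0681],
       [ 1.    ,  0.0005,  0.0004, -0.    ],
       [-0.0003, -0.2647,  0.9643, -0.1426],
       [ 0.    ,  0.    ,  0.    ,  1.    ]])}
{'time_s': 0.15, 'q': array([-1.3713,  0.1814,  1.6077,  0.    ,  1.3538, -0.2063]), 'dq': array([-0.0002, -0.0029, -0.0023,  0.0001, -0.0015,  0.0004]), 'joint_efforts': array([  0.001 , -44.5259, -35.1692,  -0.0003,   0.0059,   0.    ]), 'eef_pos': array([ 0.2269, -0.5279,  0.2306]), 'eef_rot': array([-0.0007,  0.9795,  0.2015,  0.    ]), 'wrist_force': array([-0.6775,  0.6952,  0.1515]), 'torque': array([ 0.0126, -0.0645, -0.0077]), 'grasp_force': 0.0, 'opening': 1.002306665627081}
```

View pics/top0.png

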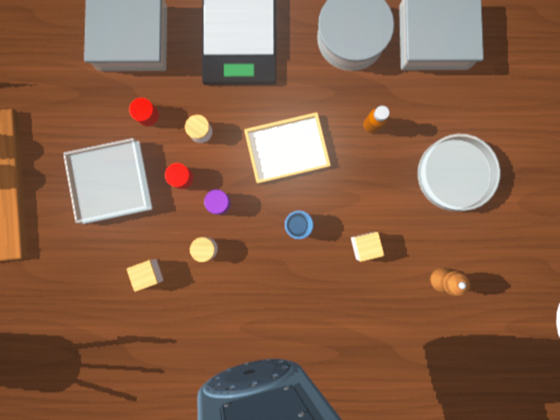

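View pics/scene0.png

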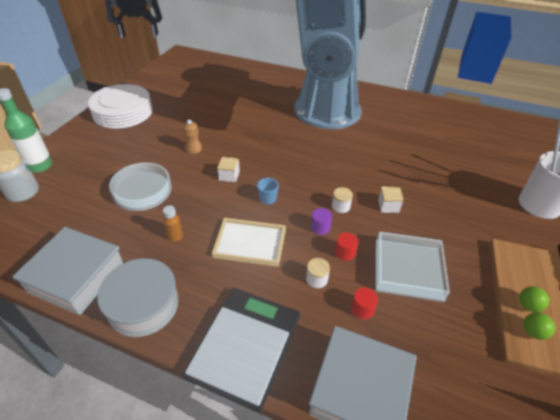

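The top view shows these candidates:
- **Pots:** wood-lidded rounds at (199,128) and (203,250). The red (143,110), (178,175) and purple (217,202) cans are look-alikes, so I leave them.
- **Tubs:** wood-lidded squares at (145,275) and (367,246).
- **Bottle:** amber at (377,118). The mill is at (450,281).
- **Dishes:** the open ones are at (459,172) round and (108,180) square. The grey-lidded ones at the top edge are closed.

I'll confirm this in one crop and measure.

```bash
cat > h.py <<'E'
import numpy as np,cv2
from bench import ctrl
from scipy.spatial.transform import Rotation as Ro
np.set_printoptions(precision=4,suppress=True)
def rays(n,uv,pos=None,rot=None):
    I=ctrl.camera_info(n);K=I["camera_matrix"];uv=np.atleast_2d(uv).astype(float)
    x=(uv-[K[0,2],K[1,2]])/K[0,0]
    if n!="wrist":
        d=np.c_[x,np.ones(len(x))]@I["R"];return -I["R"].T@I["t"],d
    r=np.linalg.norm(x,axis=1)+1e-9
    d=np.c_[x*(np.sin(r)/r)[:,None],np.cos(r)]
    T=I["T_tool_cam"];R=Ro.from_quat(np.roll(rot,-1)).as_matrix()
    return R@T[:3,3]+pos,d@T[:3,:3].T@R.T
def plane(n,uv,z,**k):
    o,d=rays(n,uv,**k);return o+d*((z-o[2])/d[:,2])[:,None]
def tri(a,b):
    (o1,d1),(o2,d2)=a,b;d1=d1[0];d2=d2[0]
    s=np.linalg.lstsq(np.c_[d1,-d2],o2-o1,rcond=None)[0]
    p,q=o1+s[0]*d1,o2+s[1]*d2;return (p+q)/2,np.linalg.norm(p-q)
def blobs(p,lo,hi,amin=30,k=3):
    h=cv2.cvtColor(p,cv2.COLOR_RGB2HSV);m=cv2.inRange(h,lo,hi)
    m=cv2.morphologyEx(m,cv2.MORPH_OPEN,np.ones((k,k)))
    c,_=cv2.findContours(m,cv2.RETR_EXTERNAL,cv2.CHAIN_APPROX_NONE)
    return [x for x in c if cv2.contourArea(x)>amin]
E
python3 - <<'E'
from h import *
ims=[]
for n in("top","scene"):
    p=np.load(f"pics/{n}0.npz")["p"]
    for nm,lo,hi in(("wood",(15,60,150),(32,190,255)),("glass/white",(0,0,110),(180,55,255))):
        for c in blobs(p,lo,hi):
            (x,y),w,a=cv2.minAreaRect(c);M=cv2.moments(c)
            if cv2.contourArea(c)<9000:print(n,nm,"rect",np.array([x,y,*w,a]).round(1),"cent",round(M['m10']/M['m00'],1),round(M['m01']/M['m00'],1),"A",cv2.contourArea(c))
    if n=="top":print([p[y,x] for x,y in((199,125),(367,243),(260,150),(382,113),(459,172),(108,180),(440,205))])
p=np.load("pics/top0.npz")["p"][:,:,::-1]
cv2.imwrite("pics/crop.png",cv2.resize(p[90:300,50:510],None,fx=1.7,fy=1.7,interpolation=cv2.INTER_CUBIC))
E
```

```text
top wood rect [451.5 284.   10.    7.   90. ] cent 451.8 283.8 A 56.0
top wood rect [141.7 275.4  25.7  26.4  70. ] cent 141.6 275.4 A 617.0
top wood rect [202. 249.  24.  24.  90.] cent 201.7 249.1 A 466.0
top wood rect [369.1 246.2  25.7  24.7  76. ] cent 369.2 246.2 A 581.5
top wood rect [196.5 126.5  23.   23.   90. ] cent 196.5 126.3 A 439.0
top wood rect [286.9 147.3  56.6  76.7  76.8] cent 284.9 139.2 A 620.5
top glass/white rect [557.5 320.   28.    3.   90. ] cent 557.8 319.7 A 63.0
top glass/white rect [462. 285.   6.   6.  90.] cent 461.9 284.9 A 30.5
top glass/white rect [156.8 270.3  22.5   5.1  71.6] cent 156.8 270.4 A 90.0
top glass/white rect [355.  248.   23.3   3.9  76. ] cent 355.0 248.1 A 68.5
top glass/white rect [107.1 180.9  74.7  78.6  78.7] cent 107.2 180.9 A 5634.5
top glass/white rect [459. 172.  76.  82.  90.] cent 458.9 172.5 A 4956.0
top glass/white rect [205.1 136.4   7.9  19.8  49.8] cent 205.6 136.5 A 62.0
top glass/white rect [287.2 148.2  49.1  69.2  76.8] cent 287.1 148.2 A 3258.0
top glass/white rect [381. 113.  14.  14.  90.] cent 381.3 112.9 A 1
[... 2178 characters left out ...]
ene glass/white rect [388.9 205.8  23.7  16.1  18.4] cent 389.7 205.7 A 243.5
scene glass/white rect [228.5 172.5  17.   21.   90. ] cent 228.8 174.4 A 231.0
scene glass/white rect [140. 186.  48.  62.  90.] cent 140.4 186.0 A 2365.0
scene glass/white rect [539.5 174.5  87.   39.   90. ] cent 543.9 186.3 A 1990.0
scene glass/white rect [342. 121.   6.   8.  90.] cent 342.0 121.1 A 42.0
scene glass/white rect [ 5.5 93.5 13.  11.  90. ] cent 5.0 93.7 A 121.0
scene glass/white rect [ 63.1 123.5  86.1 175.9  55.8] cent 70.9 123.3 A 6252.5
scene glass/white rect [392.8  40.6  67.5  92.7   8.9] cent 391.9 41.4 A 5179.0
scene glass/white rect [230.5  34.5  69.  149.   90. ] cent 234.0 28.7 A 7822.0
```

View pics/crop.png

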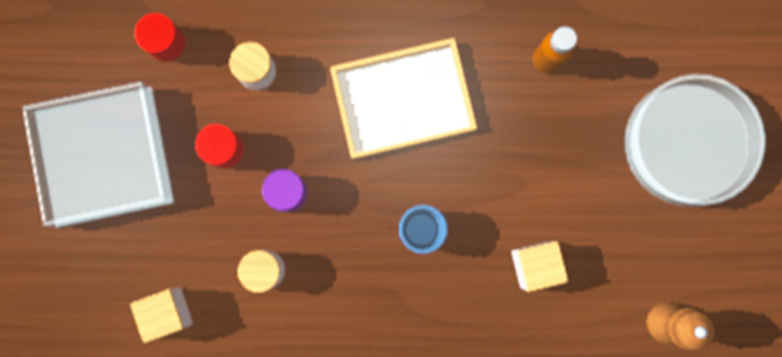

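The crop confirms that exactly two wood-lidded rounds, two wood-lidded squares and one amber bottle fit, and that the dishes at crop (95,155) and (695,140) are open. Next I triangulate lids and cap, and check the dishes with depth and two views.

Run:
```python
from h import *
P={"pot_far":((196.5,126.4),(318.1,266.6)),"pot_near":((201.8,249.1),(342.9,193.5)),"tub_left":((141.6,275.4),(392,193.2)),"tub_right":((369.2,246.2),(227.8,163)),"bottle_cap":((381.3,112.9),(168.8,211.1)),"traypaper":((287.1,148.2),(249.8,240.9)),"rdish":((459,172),(140,186)),"sqdish":((107.1,180.9),(412.5,266.3))}
for k,(a,b) in P.items():
    x,e=tri(rays("top",a),rays("scene",b));print(k,x,"gap",round(e,4))
for n in("top","scene"):
    f=np.load(f"pics/{n}0.npz");d=f["d"];I=ctrl.camera_info(n)
    vv,uu=np.mgrid[:420,:560];o,r=rays(n,np.c_[uu.ravel(),vv.ravel()])
    X=(o+r*d.reshape(-1,1));ok=d.ravel()>0
    print(n,"zero depth frac",1-ok.mean())
    for k,c in(("rdish",(.545,-.34)),("sqdish",(.52,.31)),("tray",(.59,-.015)),("pots",None)):
        if c is None:
            continue
        s=ok&(np.abs(X[:,:2]-c).max(1)<.11)&(X[:,2]<.06);Q=X[s]
        print(k,"hist z/5mm",np.histogram(Q[:,2],np.arange(-.01,.05,.005))[0])
        m=Q[Q[:,2]>(.011 if k=='tray' else .027)][:,:2].astype(np.float32)
        if len(m)>20:
            lo,hi=np.percentile(m,1,0),np.percentile(m,99,0)
            (cx,cy),w,a=cv2.minAreaRect(m*1000);print("   rim rect",cx,cy,w,a,"circ",cv2.minEnclosingCircle(m*1000),len(m))
# tub yaw, tray, dish corners from top
p=np.load("pics/top0.npz")["p"]
for nm,lo,hi,z in(("wood",(15,60,150),(32,190,255),.045),("white",(0,0,110),(180,55,255),.035)):
    for c in blobs(p,lo,hi,400):
        u=c[:,0].mean(0)
        if u[1]<100:continue
        zz=.006 if 250<u[0]<330 else z
        if nm=="wood" and zz<.01: zz=.015
        w=(plane("top",c[:,0],zz)[:,:2]*1000).astype(np.float32)
        print(nm,u,[np.round(v,1) for v in cv2.minAreaRect(w)],"circ",[np.round(v,1) for v in cv2.minEnclosingCircle(w)])
```

```text
pot_far [0.664  0.1783 0.0448] gap 0.0005
pot_near [0.4284 0.1664 0.0453] gap 0.0006
tub_left [0.3797 0.279  0.0454] gap 0.0003
tub_right [ 0.4326 -0.1499  0.0451] gap 0.0005
bottle_cap [ 0.6776 -0.1685  0.0849] gap 0.0
traypaper [0.6282 0.0035 0.0078] gap 0.0004
rdish [ 0.577  -0.3357  0.0172] gap 0.002
sqdish [0.5623 0.3623 0.0147] gap 0.0034
top zero depth frac 0.004085884353741465
rdish hist z/5mm [   0 2983 5397 2052  170  150  183  167  432  293    0]
   rim rect 575.1948852539062 -333.2503662109375 (148.32342529296875, 149.51080322265625) 22.09507942199707 circ ((575.21728515625, -332.7995300292969), 75.54674530029297) 829
sqdish hist z/5mm [   0 2743 5661 2301  125  128  136  147  369  232  147]
   rim rect 570.2120971679688 314.74560546875 (140.15138244628906, 227.0673828125) 11.853715896606445 circ ((555.997314453125, 317.9539489746094), 119.68877410888672) 1077
tray hist z/5mm [   0 3024 5287 2531  365  379   12    9   10   11   15]
   rim rect 580.3842163085938 -6.568580627441406 (209.5041961669922, 150.0760955810547) 12.99384880065918 circ ((591.8733520507812, -3.3704590
[... 1222 characters left out ...]
t64(32.4)]
wood [196.4853 126.3971] [array([663.8, 178.5]), array([45.2, 44.4]), np.float64(0.4)] circ [array([664.1, 178.5]), np.float64(23.9)]
wood [285.438  142.3899] [array([628.9,   3.9]), array([113.9, 152.9]), np.float64(13.2)] circ [array([629.2,   4. ]), np.float64(93.0)]
white [107.0314 181.1045] [array([560.6, 352. ]), array([145.8, 150.6]), np.float64(11.8)] circ [array([561.1, 351.9]), np.float64(102.0)]
white [458.8982 172.6991] [array([ 575.3, -329. ]), array([159.6, 148.4]), np.float64(89.8)] circ [array([ 574. , -328.2]), np.float64(81.1)]
white [287.0495 148.3333] [array([628.9,   3.3]), array([ 99.8, 139.1]), np.float64(13.1)] circ [array([628.5,   3.5]), np.float64(82.8)]
```

Run:
```python
from h import *
for n in("top","scene"):
    f=np.load(f"pics/{n}0.npz");d=f["d"]
    vv,uu=np.mgrid[:420,:560];o,r=rays(n,np.c_[uu.ravel(),vv.ravel()]);X=o+r*d.reshape(-1,1)
    s=(np.abs(X[:,:2]-[.561,.358]).max(1)<.1)&(X[:,2]>.027)&(X[:,2]<.038)
    q=(X[s,:2]-[.561,.358]); a=np.deg2rad(11.8);q2=q@np.array([[np.cos(a),-np.sin(a)],[np.sin(a),np.cos(a)]])
    m=X[s,:2][np.abs(q2).max(1)<.083].astype(np.float32)
    print(n,"sq",cv2.minAreaRect(m*1000))
    for k,c,R,lo in(("red far",(.69,.28),.05,.04),("red near",(.565,.215),.04,.04),("purple",(.515,.145),.04,.04),("bottle",(.67,-.168),.05,.02),("bottlecap",(.67,-.168),.05,.08),("mill",(.37,-.26),.06,.03),("cup",(.47,-.02),.05,.035),("pot_near",(.4284,.1664),.04,.035),("pot_far",(.664,.178),.04,.035),("tub_l",(.38,.279),.045,.035),("tub_r",(.4326,-.15),.045,.035)):
        s=(np.linalg.norm(X[:,:2]-c,axis=1)<R)&(X[:,2]>lo)&(X[:,2]<.12)
        if s.sum()>4:
            m=X[s];(c2,R2)=cv2.minEnclosingCircle((m[:,:2]*1000).astype(np.float32));print(k,np.round(c2,1),round(R2,1),"ztop",round(np.percentile(m[:,2],97),4),s.sum())
print(plane("top",(381.2,112.7),.09),plane("scene",(168.5,209.5),.09))
```

```text
top sq ((561.2427978515625, 357.03668212890625), (140.2113494873047, 140.51773071289062), 11.711691856384277)
red far [697.7 286.5] 23.0 ztop 0.0479 447
red near [570.  215.3] 23.0 ztop 0.0481 445
purple [518.5 140.3] 23.0 ztop 0.0479 451
bottle [ 676.3 -168. ] 18.0 ztop 0.0921 421
bottlecap [ 676.7 -168.1] 12.6 ztop 0.0926 159
mill [ 365.  -301.3] 21.9 ztop 0.0973 588
cup [473.6 -16.4] 26.6 ztop 0.0503 235
pot_near [427.4 166.6] 23.0 ztop 0.0478 472
pot_far [663.4 178. ] 22.8 ztop 0.0479 455
tub_l [378.5 278.8] 31.1 ztop 0.0477 629
tub_r [ 431.5 -148.8] 31.2 ztop 0.0478 611
scene sq ((561.4043579101562, 356.2712097167969), (143.5878448486328, 140.9395751953125), 11.662324905395508)
red far [698.5 285.6] 23.6 ztop 0.0475 395
red near [570.9 215. ] 23.2 ztop 0.0474 281
purple [519.2 138.7] 23.5 ztop 0.0479 234
bottle [ 678.3 -168.1] 18.2 ztop 0.0914 410
bottlecap [ 677.1 -169. ] 13.5 ztop 0.0928 104
mill [ 368.3 -300.6] 20.8 ztop 0.0937 297
cup [473.5 -17.1] 28.3 ztop 0.0495 207
pot_near [428.7 165.5] 23.6 ztop 0.0474 222
pot_far [663.7 177.5] 24.1 ztop 0.0477 358
tub_l [380.1 277.7] 31.2 ztop 0.0479 304
tub_r [ 433.3 -149.9] 31.3 ztop 0.0478 243
[[ 0.6765 -0.1671  0.09  ]] [[ 0.6775 -0.1683  0.09  ]]
```

```bash
cat > mv.py <<'E'
# usage: mv.py x y z yaw_deg [x y z yaw_deg ...] -> numbers for drive_tool from present pose
import sys;from h import *
o=ctrl.get_obs();R=Ro.from_quat(np.roll(o["eef_rot"],-1)).as_matrix();yaw=np.degrees(np.arctan2(R[1,0],R[0,0]))
print("t",o["time_s"],"pos",o["eef_pos"],"yaw",round(yaw,2),"open",round(o["opening"],3),"grip",round(o["grasp_force"],1),"F",o["wrist_force"])
for t in np.array(sys.argv[1:],float).reshape(-1,4):
    print(np.r_[R.T@(t[:3]-o["eef_pos"])/.4,-((t[3]-yaw+90)%180-90)/180].round(4))
E
python3 mv.py .428 .166 .15 0 .428 .166 .010 0
```

```text
t 0.15 pos [ 0.2269 -0.5279  0.2306] yaw 23.25 open 1.002 grip 0.0 F [-0.6775  0.6952  0.1515]
[ 1.1466 -1.3951  0.2036  0.1292]
[ 1.1465 -1.3947  0.5536  0.1292]
```

Emit:
{"op": "drive_tool", "data": {"plan": [[[0.573,-0.697,0,0.129],[0.573,-0.697,0,0.129],[0.573,-0.697,0,0.129],[0.573,-0.697,0,0.129],[0.573,-0.697,0,0.129],[0.573,-0.697,0,0.129],[0.573,-0.697,0,0.129],[0.573,-0.697,0,0.129],[0.573,-0.697,0,0.129],[0.573,-0.697,0,0.129],[0.573,-0.697,0,0.129],[0.573,-0.697,0,0.129]]], "jaw": 0}}

```text
time_s: 1.15
eef_pos: [0.3276, -0.1821, 0.2314]
eef_rot: [0.0, 1.0, 0.001, 0.0]
wrist_force: [0.8, -0.1, 0.4]
opening: 1.006
grasp_force: 0.0
```

```bash
python3 mv.py .428 .166 .1 0 .428 .166 .010 0
```

```text
t 1.15 pos [ 0.3276 -0.1821  0.2314] yaw 0.07 open 1.006 grip 0.0 F [ 0.7786 -0.1039  0.4097]
[ 0.2521 -0.8701  0.3279  0.0004]
[ 0.2521 -0.8703  0.5529  0.0004]
```

Emit:
{"op": "drive_tool", "data": {"plan": [[[0.252,-0.87,0.25,0],[0.252,-0.87,0.25,0],[0.252,-0.87,0.25,0],[0.252,-0.87,0.25,0],[0.252,-0.87,0.25,0],[0.252,-0.87,0.25,0],[0.252,-0.87,0.25,0],[0.252,-0.87,0.25,0],[0.252,-0.87,0.25,0],[0.252,-0.87,0.25,0],[0.252,-0.87,0.25,0],[0.252,-0.87,0.25,0]]]}}

```text
time_s: 2.15
eef_pos: [0.4284, 0.1653, 0.1308]
eef_rot: [0.0, 1.0, -0.0, -0.001]
wrist_force: [0.1, -0.0, -0.4]
opening: 1.0
grasp_force: 0.0
```

```bash
python3 mv.py .428 .166 .010 0
python3 - <<'E'
from h import *
o=ctrl.get_obs();p,d=ctrl.camera("wrist");cv2.imwrite("pics/w1.png",p[:,:,::-1])
for c in blobs(p,(15,60,150),(32,190,255),300):
    w=plane("wrist",c[:,0],.0475,pos=o["eef_pos"],rot=o["eef_rot"]);m=(w[:,:2]*1000).astype(np.float32)
    print(cv2.boundingRect(c),[np.round(v,1) for v in cv2.minAreaRect(m)])
E
```

```text
t 2.15 pos [0.4284 0.1653 0.1308] yaw -0.0 open 1.0 grip 0.0 F [ 0.1349 -0.044  -0.4118]
[-0.0007 -0.002   0.302  -0.    ]
(111, 237, 52, 53) [array([385.9, 279.4]), array([37.7, 46.3]), np.float64(20.3)]
(247, 182, 62, 61) [array([429.7, 166.6]), array([45.4, 44.5]), np.float64(0.0)]
(382, 0, 148, 54) [array([583.5,  20.5]), array([ 41.8, 138. ]), np.float64(12.9)]
```

View pics/w1.png

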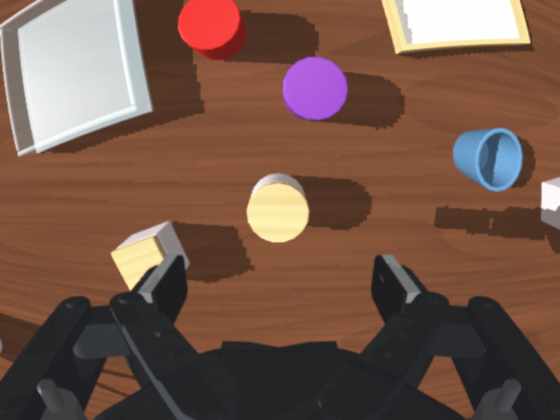

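The wrist view shows the near wood-lidded pot centred at (278,211), between the open fingers, with nothing in their way.

Emit:
{"op": "drive_tool", "data": {"plan": [[[0,-0.003,0.15,0],[0,-0.003,0.2,0],[0,-0.003,0.25,0],[0,-0.003,0.28,0],[0,-0.003,0.302,0],[0,-0.003,0.302,0],[0,-0.003,0.302,0]]]}}

```text
time_s: 2.78
eef_pos: [0.4289, 0.1666, 0.0111]
eef_rot: [-0.0, 1.0, -0.001, 0.0]
wrist_force: [-0.8, 0.2, 0.2]
opening: 0.997
grasp_force: 0.0
```

Emit:
{"op": "drive_tool", "data": {"plan": [[[0,0,0,0],[0,0,0,0],[0,0,0,0],[0,0,0,0],[0,0,0,0],[0,0,0,0],[0,0,0,0],[0,0,0,0],[0,0,0,0],[0,0,0,0]]], "jaw": 1}}

```text
time_s: 3.62
eef_pos: [0.4291, 0.1676, 0.0117]
eef_rot: [0.0, 1.0, 0.001, 0.001]
wrist_force: [-1.8, -3.0, 8.3]
opening: 0.523
grasp_force: 60.4
```

Emit:
{"op": "drive_tool", "data": {"plan": [[[0,0,-0.03,0],[0,0,-0.1,0],[0,0,-0.2,0],[0,0,-0.3,0],[0,0,-0.35,0],[0,0,-0.35,0],[0,0,-0.35,0]]]}}

```text
time_s: 4.2
eef_pos: [0.429, 0.1678, 0.1519]
eef_rot: [-0.0, 1.0, 0.0, 0.002]
wrist_force: [0.0, 0.6, -1.6]
opening: 0.526
grasp_force: 61.5
```

```bash
python3 mv.py .6075 -.3335 .15 0
```

```text
t 4.2 pos [0.429  0.1678 0.1519] yaw 0.06 open 0.526 grip 61.5 F [ 0.0399  0.6169 -1.5562]
[0.445  1.2538 0.0059 0.0003]
```

Emit:
{"op": "drive_tool", "data": {"plan": [[[0.03,0.08,0,0],[0.06,0.16,0,0],[0.09,0.25,0,0],[0.12,0.34,0,0],[0.15,0.43,0,0],[0.18,0.52,0,0],[0.21,0.61,0,0],[0.24,0.7,0,0],[0.28,0.79,0,0],[0.31,0.88,0,0],[0.34,0.95,0,0],[0.35,0.99,0,0]]]}}

```text
time_s: 5.2
eef_pos: [0.5681, -0.2313, 0.1477]
eef_rot: [-0.0, 1.0, -0.001, -0.001]
wrist_force: [-0.1, 0.3, -1.6]
opening: 0.522
grasp_force: 61.8
```

Emit:
{"op": "drive_tool", "data": {"plan": [[[0.04,0.08,0,0],[0.07,0.17,0,0],[0.095,0.25,0,0],[0.095,0.264,0,0],[0.095,0.264,0,0],[0.095,0.264,0,0]]]}}

```text
time_s: 5.7
eef_pos: [0.605, -0.3328, 0.1476]
eef_rot: [-0.002, 1.0, -0.0, -0.002]
wrist_force: [0.3, 1.0, -1.8]
opening: 0.519
grasp_force: 61.8
```

```bash
python3 mv.py .6075 -.3335 .016 0
python3 - <<'E'
from h import *
p,d=ctrl.camera("wrist");cv2.imwrite("pics/w2.png",p[:,:,::-1])
E
```

```text
t 5.7 pos [ 0.605  -0.3328  0.1476] yaw -0.01 open 0.519 grip 61.8 F [ 0.2515  1.0105 -1.7699]
[ 0.0073  0.0027  0.329  -0.0001]
```

View pics/w2.png

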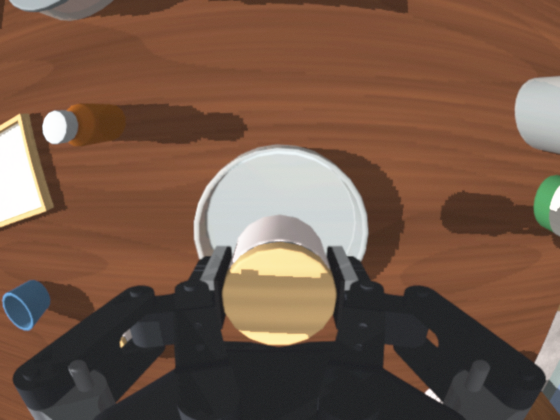

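The wrist view shows the pot held straight between the pads at (278,295), over the far half of the open round dish. I lower it slowly.

Emit:
{"op": "drive_tool", "data": {"plan": [[[0.005,0.002,0.08,0],[0.005,0.002,0.16,0],[0.005,0.002,0.23,0],[0.005,0.002,0.28,0],[0.005,0.002,0.305,0],[0.005,0.002,0.315,0],[0.005,0.002,0.323,0],[0.005,0.002,0.328,0],[0.005,0.002,0.331,0],[0.005,0.002,0.333,0],[0.005,0.002,0.333,0],[0.005,0.002,0.333,0]]]}}

```text
time_s: 6.75
eef_pos: [0.6088, -0.3351, 0.0181]
eef_rot: [0.0, 1.0, 0.0, 0.0]
wrist_force: [0.8, 0.7, -1.2]
opening: 0.528
grasp_force: 61.8
```

Emit:
{"op": "drive_tool", "data": {"plan": [[[0,0,0.001,0],[0,0,0.002,0],[0,0,0.003,0],[0,0,0.0035,0],[0,0,0.0035,0]]]}}

```text
time_s: 7.17
eef_pos: [0.6086, -0.3349, 0.0168]
eef_rot: [0.0, 1.0, 0.0, 0.0]
wrist_force: [-2.2, 1.5, 5.4]
opening: 0.524
grasp_force: 62.4
```

Contact is felt (about +7 N), so I release partway and then lift.

Emit:
{"op": "drive_tool", "data": {"plan": [[[0,0,0,0],[0,0,0,0],[0,0,0,0],[0,0,0,0],[0,0,0,0],[0,0,0,0]]], "jaw": 0.25}}

```text
time_s: 7.67
eef_pos: [0.6084, -0.3347, 0.0158]
eef_rot: [-0.0, 1.0, 0.0, -0.0]
wrist_force: [0.2, -0.5, 0.5]
opening: 0.747
grasp_force: 0.0
```

Emit:
{"op": "drive_tool", "data": {"plan": [[[0,0,-0.05,0],[0,0,-0.1,0],[0,0,-0.2,0],[0,0,-0.3,0],[0,0,-0.4,0],[0,0,-0.45,0],[0,0,-0.45,0],[0,0,-0.45,0]]]}}

```text
time_s: 8.33
eef_pos: [0.6093, -0.3354, 0.1982]
eef_rot: [0.001, 1.0, 0.0, 0.002]
wrist_force: [0.1, -1.3, -0.4]
opening: 0.749
grasp_force: 0.0
```

```bash
python3 mv.py .6637 .178 .1 0;  python3 - <<'E'
from h import *
p,d=ctrl.camera("wrist");cv2.imwrite("pics/w3.png",p[:,:,::-1])
E
```

```text
t 8.3333 pos [ 0.6093 -0.3354  0.1982] yaw 0.03 open 0.749 grip 0.0 F [ 0.08   -1.26   -0.4001]
[ 0.1361 -1.2839  0.2426  0.0002]
```

View pics/w3.png

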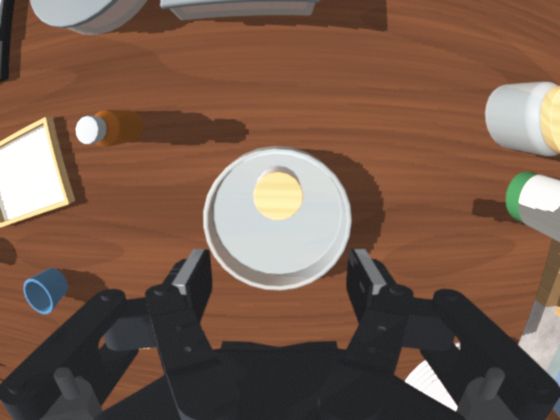

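The pot stands upright on the dish floor in the far half, at (278,194). Now for the far pot.

Emit:
{"op": "drive_tool", "data": {"plan": [[[0.1,-0.98,0,0],[0.1,-0.98,0,0],[0.1,-0.98,0,0],[0.1,-0.98,0,0],[0.1,-0.98,0,0],[0.1,-0.98,0,0],[0.1,-0.98,0,0],[0.1,-0.98,0,0],[0.1,-0.98,0,0],[0.1,-0.98,0,0],[0.1,-0.98,0,0]]], "jaw": 0}}

```text
time_s: 9.3
eef_pos: [0.6466, 0.0625, 0.1931]
eef_rot: [-0.001, 1.0, 0.003, -0.002]
wrist_force: [-0.3, 0.3, -1.3]
opening: 1.002
grasp_force: 0.0
```

Emit:
{"op": "drive_tool", "data": {"plan": [[[0.036,-0.304,0,0],[0.036,-0.304,0.05,0],[0.036,-0.304,0.1,0],[0.036,-0.304,0.2,0],[0.036,-0.304,0.2,0],[0.036,-0.304,0.2,0],[0.036,-0.304,0.2,0],[0.036,-0.304,0.2,0]]]}}

```text
time_s: 9.97
eef_pos: [0.664, 0.1773, 0.1179]
eef_rot: [0.0, 1.0, -0.001, 0.001]
wrist_force: [0.2, 0.2, 0.1]
opening: 1.003
grasp_force: 0.0
```

```bash
python3 mv.py .6637 .178 .0115 0;  cat > lids.py <<'E'
import sys;from h import *
z=float(sys.argv[1]);o=ctrl.get_obs();p,d=ctrl.camera("wrist")
for c in blobs(p,(15,60,150),(32,190,255),300):
    w=plane("wrist",c[:,0],z,pos=o["eef_pos"],rot=o["eef_rot"]);m=(w[:,:2]*1000).astype(np.float32)
    print(cv2.boundingRect(c),[np.round(v,1) for v in cv2.minAreaRect(m)])
E
python3 lids.py .0475
```

```text
t 9.9667 pos [0.664  0.1773 0.1179] yaw -0.07 open 1.003 grip 0.0 F [0.2149 0.2198 0.0948]
[-0.0016 -0.0016  0.2661 -0.0004]
(442, 235, 83, 65) [array([608.5,  -6.5]), array([38. , 93.1]), np.float64(31.9)]
(245, 185, 66, 64) [array([666.1, 178.6]), array([44.8, 45.3]), np.float64(90.0)]
(382, 169, 145, 94) [array([665.9,  34.7]), array([ 58.5, 135. ]), np.float64(11.5)]
```

Emit:
{"op": "drive_tool", "data": {"plan": [[[0,-0.002,0.1,0],[0,-0.002,0.17,0],[0,-0.002,0.22,0],[0,-0.002,0.25,0],[0,-0.002,0.263,0],[0,-0.002,0.263,0],[0,-0.002,0.263,0]]]}}

```text
time_s: 10.6
eef_pos: [0.664, 0.1795, 0.0126]
eef_rot: [-0.0, 1.0, 0.0, 0.001]
wrist_force: [0.6, -0.4, 0.4]
opening: 0.998
grasp_force: 0.0
```

Emit:
{"op": "drive_tool", "data": {"plan": [[[0,0,0,0],[0,0,0,0],[0,0,0,0],[0,0,0,0],[0,0,0,0],[0,0,0,0],[0,0,0,0],[0,0,0,0],[0,0,0,0],[0,0,0,0]]], "jaw": 1}}

```text
time_s: 11.43
eef_pos: [0.6637, 0.1798, 0.0123]
eef_rot: [-0.0, 1.0, 0.0, 0.001]
wrist_force: [-0.0, -1.2, 5.8]
opening: 0.52
grasp_force: 61.7
```

Emit:
{"op": "drive_tool", "data": {"plan": [[[0,0,-0.03,0],[0,0,-0.1,0],[0,0,-0.2,0],[0,0,-0.3,0],[0,0,-0.4,0],[0,0,-0.4,0],[0,0,-0.4,0]]]}}

```text
time_s: 12.02
eef_pos: [0.6646, 0.1801, 0.1754]
eef_rot: [-0.0, 1.0, 0.0, 0.004]
wrist_force: [-0.7, 0.9, -2.1]
opening: 0.52
grasp_force: 61.3
```

```bash
python3 mv.py .5435 -.3335 .17 0
```

```text
t 12.0167 pos [0.6646 0.1801 0.1754] yaw 0.04 open 0.52 grip 61.3 F [-0.7014  0.8771 -2.1267]
[-0.3038  1.2837  0.0104  0.0002]
```

Emit:
{"op": "drive_tool", "data": {"plan": [[[-0.02,0.08,0,0],[-0.04,0.16,0,0],[-0.06,0.25,0,0],[-0.08,0.34,0,0],[-0.1,0.43,0,0],[-0.12,0.52,0,0],[-0.14,0.61,0,0],[-0.16,0.7,0,0],[-0.18,0.79,0,0],[-0.2,0.88,0,0],[-0.22,0.95,0,0],[-0.23,0.99,0,0]]]}}

```text
time_s: 13.02
eef_pos: [0.5683, -0.219, 0.1687]
eef_rot: [-0.001, 1.0, -0.001, -0.002]
wrist_force: [1.1, -0.5, -1.5]
opening: 0.525
grasp_force: 61.6
```

Emit:
{"op": "drive_tool", "data": {"plan": [[[-0.03,0.08,0,0],[-0.055,0.17,0,0],[-0.07,0.25,0,0],[-0.073,0.291,0,0],[-0.073,0.291,0,0],[-0.073,0.291,0.05,0],[-0.073,0.291,0.05,0],[-0.073,0.291,0.05,0]]]}}

```text
time_s: 13.68
eef_pos: [0.5405, -0.3305, 0.1483]
eef_rot: [-0.002, 1.0, 0.001, -0.002]
wrist_force: [0.2, -0.8, -1.8]
opening: 0.523
grasp_force: 61.6
```

```bash
python3 mv.py .5435 -.3335 .0155 0
```

```text
t 13.6833 pos [ 0.5405 -0.3305  0.1483] yaw 0.08 open 0.523 grip 61.6 F [ 0.2127 -0.793  -1.7774]
[0.0088 0.009  0.332  0.0004]
```

Emit:
{"op": "drive_tool", "data": {"plan": [[[0.003,0.004,0.08,0],[0.003,0.004,0.16,0],[0.003,0.004,0.23,0],[0.003,0.004,0.28,0],[0.003,0.004,0.305,0],[0.003,0.004,0.315,0],[0.003,0.004,0.323,0],[0.003,0.004,0.328,0],[0.003,0.004,0.332,0],[0.003,0.004,0.334,0],[0.003,0.004,0.334,0],[0.003,0.004,0.334,0]]]}}

```text
time_s: 14.68
eef_pos: [0.5432, -0.3347, 0.0178]
eef_rot: [0.0, 1.0, 0.0, 0.0]
wrist_force: [0.2, 0.5, -1.1]
opening: 0.523
grasp_force: 61.6
```

Emit:
{"op": "drive_tool", "data": {"plan": [[[0,0,0.001,0],[0,0,0.002,0],[0,0,0.003,0],[0,0,0.003,0],[0,0,0.003,0]]]}}

```text
time_s: 15.1
eef_pos: [0.5431, -0.3347, 0.0173]
eef_rot: [0.0, 1.0, 0.0, 0.0]
wrist_force: [-3.5, 2.3, 6.7]
opening: 0.519
grasp_force: 62.4
```

Contact again. I release, lift and go to the right tub.

Emit:
{"op": "drive_tool", "data": {"plan": [[[0,0,0,0],[0,0,0,0],[0,0,0,0],[0,0,0,0],[0,0,0,0],[0,0,0,0]]], "jaw": 0.25}}

```text
time_s: 15.6
eef_pos: [0.5428, -0.3343, 0.0157]
eef_rot: [-0.0, 1.0, 0.0, -0.0]
wrist_force: [0.0, 0.1, 0.5]
opening: 0.744
grasp_force: 0.0
```

Emit:
{"op": "drive_tool", "data": {"plan": [[[0,0,-0.05,0],[0,0,-0.1,0],[0,0,-0.2,0],[0,0,-0.3,0],[0,0,-0.35,0],[0,0,-0.35,0],[0,0,-0.35,0]]]}}

```text
time_s: 16.18
eef_pos: [0.5437, -0.3351, 0.1578]
eef_rot: [0.001, 1.0, 0.0, 0.001]
wrist_force: [-0.2, 0.0, -1.1]
opening: 0.751
grasp_force: 0.0
```

```bash
python3 lids.py .0525; python3 mv.py .4325 -.1495 .1155 13
```

```text
(250, 176, 57, 57) [array([ 545.6, -334.3]), array([45.1, 44.3]), np.float64(26.8)]
(249, 96, 59, 58) [array([ 608.2, -334.4]), array([43.6, 43.9]), np.float64(0.1)]
(0, 61, 42, 113) [array([633.7, -71.4]), array([97.2, 69.2]), np.float64(12.9)]
t 16.2333 pos [ 0.5427 -0.3343  0.1558] yaw 0.03 open 0.75 grip 0.0 F [-0.9862 -0.051   0.2513]
[-0.2753 -0.4621  0.1006 -0.0721]
```

Both pots stand side by side in the round dish, at (545,-334) and (608,-334) mm. Now the right tub.

Emit:
{"op": "drive_tool", "data": {"plan": [[[-0.275,-0.462,0,-0.072],[-0.275,-0.462,0,-0.072],[-0.275,-0.462,0,-0.072],[-0.275,-0.462,0,-0.072],[-0.275,-0.462,0,-0.072],[-0.275,-0.462,0,-0.072],[-0.275,-0.462,0.1,-0.072],[-0.275,-0.462,0.1,-0.072],[-0.275,-0.462,0.1,-0.072],[-0.275,-0.462,0.1,-0.072],[-0.275,-0.462,0.1,-0.072]]], "jaw": 0}}

```text
time_s: 17.15
eef_pos: [0.4334, -0.1505, 0.1167]
eef_rot: [0.0, 0.994, 0.113, 0.0]
wrist_force: [0.1, -0.4, 0.3]
opening: 0.999
grasp_force: 0.0
```

```bash
python3 lids.py .0475; python3 mv.py .4325 -.1495 .0105 13
```

```text
(243, 187, 69, 65) [array([ 433.9, -149.2]), array([46.2, 45.8]), np.float64(13.4)]
(508, 111, 42, 56) [array([ 544.5, -333.2]), array([45.3, 50.8]), np.float64(16.3)]
(522, 41, 38, 54) [array([ 608.3, -332. ]), array([47. , 48.3]), np.float64(10.7)]
(70, 0, 87, 20) [array([558.9,   4.5]), array([16. , 75.8]), np.float64(0.7)]
t 17.2 pos [ 0.4336 -0.1505  0.1169] yaw 12.96 open 1.006 grip 0.0 F [-0.5725 -0.5777  0.1683]
[-0.0024 -0.0034  0.2661 -0.0002]
```

Emit:
{"op": "drive_tool", "data": {"plan": [[[0,-0.002,0.1,0],[0,-0.002,0.17,0],[0,-0.002,0.22,0],[0,-0.002,0.25,0],[0,-0.002,0.263,0],[0,-0.002,0.263,0],[0,-0.002,0.263,0]]]}}

```text
time_s: 17.78
eef_pos: [0.4333, -0.1495, 0.0115]
eef_rot: [0.0, 0.994, 0.113, 0.0]
wrist_force: [0.5, -0.3, 0.2]
opening: 0.998
grasp_force: 0.0
```

Emit:
{"op": "drive_tool", "data": {"plan": [[[0,0,0,0],[0,0,0,0],[0,0,0,0],[0,0,0,0],[0,0,0,0],[0,0,0,0],[0,0,0,0],[0,0,0,0],[0,0,0,0],[0,0,0,0]]], "jaw": 1}}

```text
time_s: 18.62
eef_pos: [0.4334, -0.1493, 0.0118]
eef_rot: [0.001, 0.994, 0.113, 0.001]
wrist_force: [-1.1, 0.3, 5.9]
opening: 0.529
grasp_force: 61.8
```

Emit:
{"op": "drive_tool", "data": {"plan": [[[0,0,-0.03,0],[0,0,-0.1,0],[0,0,-0.2,0],[0,0,-0.3,0],[0,0,-0.4,0],[0,0,-0.4,0],[0,0,-0.4,0]]]}}

```text
time_s: 19.2
eef_pos: [0.4342, -0.1499, 0.1736]
eef_rot: [0.002, 0.994, 0.113, 0.003]
wrist_force: [0.1, 0.7, -2.4]
opening: 0.533
grasp_force: 61.9
```

```bash
python3 mv.py .5926 .3635 .17 11.7
```

```text
t 19.2 pos [ 0.4342 -0.1499  0.1736] yaw 13.0 open 0.533 grip 61.9 F [ 0.1421  0.7065 -2.364 ]
[ 0.6745 -1.1615  0.0065  0.0072]
```

Emit:
{"op": "drive_tool", "data": {"plan": [[[0.05,-0.07,0,0.007],[0.1,-0.15,0,0.007],[0.15,-0.23,0,0.007],[0.2,-0.31,0,0.007],[0.25,-0.39,0,0.007],[0.3,-0.47,0,0.007],[0.35,-0.55,0,0.007],[0.4,-0.63,0,0.007],[0.45,-0.71,0,0.007],[0.5,-0.79,0,0.007],[0.54,-0.86,0,0.007],[0.56,-0.9,0,0.007]]]}}

```text
time_s: 20.2
eef_pos: [0.569, 0.2555, 0.168]
eef_rot: [-0.0, 0.995, 0.103, -0.002]
wrist_force: [-0.7, -0.6, -2.1]
opening: 0.528
grasp_force: 62.0
```

Emit:
{"op": "drive_tool", "data": {"plan": [[[0.04,-0.08,0,0],[0.08,-0.17,0,0],[0.115,-0.24,0,0],[0.115,-0.261,0,0],[0.115,-0.261,0,0],[0.115,-0.261,0.05,0],[0.115,-0.261,0.05,0],[0.115,-0.261,0.05,0]]]}}

```text
time_s: 20.87
eef_pos: [0.5919, 0.3618, 0.1479]
eef_rot: [0.001, 0.995, 0.102, -0.003]
wrist_force: [0.3, -0.6, -0.6]
opening: 0.531
grasp_force: 62.0
```

```bash
python3 mv.py .5926 .3635 .0155 11.7
```

```text
t 20.8667 pos [0.5919 0.3618 0.1479] yaw 11.67 open 0.531 grip 62.0 F [ 0.2607 -0.6419 -0.5596]
[ 0.0044 -0.0042  0.3311 -0.0002]
```

Emit:
{"op": "drive_tool", "data": {"plan": [[[0.002,-0.003,0.08,0],[0.002,-0.003,0.16,0],[0.002,-0.003,0.23,0],[0.002,-0.003,0.28,0],[0.002,-0.003,0.305,0],[0.002,-0.003,0.315,0],[0.002,-0.003,0.323,0],[0.002,-0.003,0.328,0],[0.002,-0.003,0.332,0],[0.002,-0.003,0.334,0],[0.002,-0.003,0.334,0],[0.002,-0.003,0.334,0]]]}}

```text
time_s: 21.87
eef_pos: [0.5946, 0.3654, 0.0179]
eef_rot: [-0.0, 0.995, 0.102, 0.001]
wrist_force: [-0.3, -0.2, -1.5]
opening: 0.529
grasp_force: 62.1
```

Emit:
{"op": "drive_tool", "data": {"plan": [[[0,0,0.001,0],[0,0,0.002,0],[0,0,0.003,0],[0,0,0.003,0],[0,0,0.003,0]]]}}

```text
time_s: 22.28
eef_pos: [0.5945, 0.3654, 0.0168]
eef_rot: [-0.0, 0.995, 0.102, 0.0]
wrist_force: [-2.8, -0.8, 4.6]
opening: 0.529
grasp_force: 62.8
```

Emit:
{"op": "drive_tool", "data": {"plan": [[[0,0,0,0],[0,0,0,0],[0,0,0,0],[0,0,0,0],[0,0,0,0],[0,0,0,0]]], "jaw": 0.25}}

```text
time_s: 22.78
eef_pos: [0.5942, 0.3651, 0.0157]
eef_rot: [0.0, 0.995, 0.102, -0.0]
wrist_force: [0.6, -0.4, 0.4]
opening: 0.751
grasp_force: 0.0
```

Emit:
{"op": "drive_tool", "data": {"plan": [[[0,0,-0.05,0],[0,0,-0.1,0],[0,0,-0.2,0],[0,0,-0.3,0],[0,0,-0.35,0],[0,0,-0.35,0],[0,0,-0.35,0]]]}}

```text
time_s: 23.37
eef_pos: [0.5953, 0.3657, 0.1582]
eef_rot: [-0.001, 0.995, 0.102, 0.002]
wrist_force: [1.2, 0.0, -0.4]
opening: 0.751
grasp_force: 0.0
```

```bash
python3 lids.py .0525; python3 mv.py .379 .2785 .1155 19.8
```

```text
(513, 185, 47, 69) [array([636.6, 103.6]), array([72.5, 60.6]), np.float64(12.9)]
(251, 179, 57, 56) [array([595.3, 365.7]), array([45.3, 44.9]), np.float64(11.8)]
t 23.4167 pos [0.5941 0.3652 0.1558] yaw 11.73 open 0.749 grip 0.0 F [ 0.1865  0.0134 -0.4487]
[-0.5706  0.1028  0.1007 -0.0448]
```

Emit:
{"op": "drive_tool", "data": {"plan": [[[-0.571,0.103,0,-0.045],[-0.571,0.103,0,-0.045],[-0.571,0.103,0,-0.045],[-0.571,0.103,0,-0.045],[-0.571,0.103,0,-0.045],[-0.571,0.103,0,-0.045],[-0.571,0.103,0.1,-0.045],[-0.571,0.103,0.1,-0.045],[-0.571,0.103,0.1,-0.045],[-0.571,0.103,0.1,-0.045],[-0.571,0.103,0.1,-0.045]]], "jaw": 0}}

```text
time_s: 24.33
eef_pos: [0.38, 0.2787, 0.1164]
eef_rot: [-0.0, 0.985, 0.172, 0.0]
wrist_force: [1.0, 0.3, 0.5]
opening: 0.999
grasp_force: 0.0
```

```bash
python3 lids.py .0475; python3 mv.py .379 .2785 .0105 19.8
```

```text
(244, 186, 68, 65) [array([380.9, 279.9]), array([46. , 45.7]), np.float64(20.0)]
(540, 11, 20, 107) [array([588.1, 109.6]), array([98.1, 26.9]), np.float64(16.4)]
t 24.3833 pos [0.3802 0.2788 0.1166] yaw 19.82 open 1.001 grip 0.0 F [ 0.9284 -0.411  -0.0559]
[-0.0032 -0.0003  0.2653  0.0001]
```

Emit:
{"op": "drive_tool", "data": {"plan": [[[0,-0.001,0.1,0],[0,-0.001,0.17,0],[0,-0.001,0.22,0],[0,-0.001,0.25,0],[0,-0.001,0.263,0],[0,-0.001,0.263,0],[0,-0.001,0.263,0]]]}}

```text
time_s: 24.97
eef_pos: [0.3797, 0.2792, 0.0114]
eef_rot: [-0.0, 0.985, 0.172, 0.0]
wrist_force: [-0.3, 0.1, 0.5]
opening: 1.004
grasp_force: 0.0
```

Emit:
{"op": "drive_tool", "data": {"plan": [[[0,0,0,0],[0,0,0,0],[0,0,0,0],[0,0,0,0],[0,0,0,0],[0,0,0,0],[0,0,0,0],[0,0,0,0],[0,0,0,0],[0,0,0,0]]], "jaw": 1}}

```text
time_s: 25.8
eef_pos: [0.3798, 0.2793, 0.0118]
eef_rot: [-0.0, 0.985, 0.172, 0.001]
wrist_force: [-0.8, -0.5, 5.7]
opening: 0.527
grasp_force: 62.2
```

Emit:
{"op": "drive_tool", "data": {"plan": [[[0,0,-0.03,0],[0,0,-0.1,0],[0,0,-0.2,0],[0,0,-0.3,0],[0,0,-0.4,0],[0,0,-0.4,0],[0,0,-0.4,0]]]}}

```text
time_s: 26.38
eef_pos: [0.3806, 0.2796, 0.1736]
eef_rot: [-0.001, 0.985, 0.172, 0.003]
wrist_force: [-0.2, 0.0, -2.3]
opening: 0.532
grasp_force: 61.5
```

```bash
python3 mv.py .530 .3505 .17 11.7
```

```text
t 26.3833 pos [0.3806 0.2796 0.1736] yaw 19.84 open 0.532 grip 61.5 F [-0.1907  0.0225 -2.3096]
[ 0.4113 -0.04    0.0117  0.0452]
```

Emit:
{"op": "drive_tool", "data": {"plan": [[[0.06,0,0,0.01],[0.14,-0.01,0,0.025],[0.22,-0.02,0,0.035],[0.3,-0.03,0,0.045],[0.37,-0.04,0,0.045],[0.412,-0.04,0,0.045],[0.412,-0.04,0,0.045],[0.412,-0.04,0.05,0.045],[0.412,-0.04,0.05,0.045],[0.412,-0.04,0.05,0.045]]]}}

```text
time_s: 27.22
eef_pos: [0.5258, 0.3487, 0.1478]
eef_rot: [0.001, 0.995, 0.102, -0.003]
wrist_force: [-0.4, 0.1, -1.1]
opening: 0.53
grasp_force: 61.5
```

```bash
python3 mv.py .530 .3505 .0155 11.7
```

```text
t 27.2167 pos [0.5258 0.3487 0.1478] yaw 11.73 open 0.53 grip 61.5 F [-0.3641  0.056  -1.0952]
[ 0.0132 -0.0027  0.3306  0.0002]
```

Emit:
{"op": "drive_tool", "data": {"plan": [[[0.003,-0.002,0.08,0],[0.003,-0.002,0.16,0],[0.003,-0.002,0.23,0],[0.003,-0.002,0.28,0],[0.003,-0.002,0.305,0],[0.003,-0.002,0.315,0],[0.003,-0.002,0.323,0],[0.003,-0.002,0.328,0],[0.003,-0.002,0.332,0],[0.003,-0.002,0.334,0],[0.003,-0.002,0.334,0],[0.003,-0.002,0.334,0]]]}}

```text
time_s: 28.22
eef_pos: [0.5299, 0.351, 0.0178]
eef_rot: [-0.0, 0.995, 0.102, 0.001]
wrist_force: [-0.0, -0.3, -1.5]
opening: 0.53
grasp_force: 61.5
```

Emit:
{"op": "drive_tool", "data": {"plan": [[[0,0,0.001,0],[0,0,0.002,0],[0,0,0.003,0],[0,0,0.003,0],[0,0,0.003,0]]]}}

```text
time_s: 28.63
eef_pos: [0.5297, 0.3509, 0.0168]
eef_rot: [-0.0, 0.995, 0.102, 0.0]
wrist_force: [-0.9, -1.2, 6.0]
opening: 0.531
grasp_force: 62.4
```

Emit:
{"op": "drive_tool", "data": {"plan": [[[0,0,0,0],[0,0,0,0],[0,0,0,0],[0,0,0,0],[0,0,0,0],[0,0,0,0]]], "jaw": 0.25}}

```text
time_s: 29.13
eef_pos: [0.5294, 0.3508, 0.0158]
eef_rot: [0.0, 0.995, 0.102, -0.0]
wrist_force: [0.7, 0.2, -0.5]
opening: 0.752
grasp_force: 0.0
```

Emit:
{"op": "drive_tool", "data": {"plan": [[[0,0,-0.05,0],[0,0,-0.1,0],[0,0,-0.2,0],[0,0,-0.3,0],[0,0,-0.4,0],[0,0,-0.46,0],[0,0,-0.46,0],[0,0,-0.46,0]]]}}

```text
time_s: 29.8
eef_pos: [0.5306, 0.3513, 0.2023]
eef_rot: [-0.001, 0.995, 0.102, 0.002]
wrist_force: [0.7, -1.2, -0.2]
opening: 0.751
grasp_force: 0.0
```

```bash
python3 lids.py .0525; python3 mv.py .677 -.168 .2 13.1
```

```text
(255, 170, 49, 49) [array([530.9, 351.3]), array([45.6, 44.8]), np.float64(11.8)]
(498, 126, 62, 89) [array([620.3,  66.8]), array([ 99.1, 113.2]), np.float64(13.1)]
(253, 100, 51, 50) [array([593.5, 365.3]), array([44.6, 44.5]), np.float64(12.1)]
t 29.85 pos [0.5294 0.3508 0.2   ] yaw 11.73 open 0.747 grip 0.0 F [-0.0954 -0.928  -0.64  ]
[ 0.0976  1.3448 -0.     -0.0076]
```

Both tubs stand square in the dish, at (530,351) and (594,365) mm. Now the bottle.

Emit:
{"op": "drive_tool", "data": {"plan": [[[0.07,0.96,0,-0.008],[0.07,0.96,0,-0.008],[0.07,0.96,0,-0.008],[0.07,0.96,0,-0.008],[0.07,0.96,0,-0.008],[0.07,0.96,0,-0.008],[0.07,0.96,0,-0.008],[0.07,0.96,0,-0.008],[0.07,0.96,0,-0.008],[0.07,0.96,0,-0.008],[0.07,0.96,0,-0.008]]], "jaw": 0}}

```text
time_s: 30.77
eef_pos: [0.6343, -0.023, 0.1972]
eef_rot: [-0.0, 0.994, 0.112, -0.002]
wrist_force: [-0.2, 0.3, 0.1]
opening: 0.997
grasp_force: 0.0
```

```bash
python3 mv.py .677 -.168 .18 13.1
```

```text
t 30.7667 pos [ 0.6343 -0.023   0.1972] yaw 12.89 open 0.997 grip 0.0 F [-0.2003  0.3136  0.1136]
[ 0.0233  0.3771  0.0426 -0.0012]
```

Emit:
{"op": "drive_tool", "data": {"plan": [[[0.023,0.375,0,-0.001],[0.023,0.375,0,-0.001],[0.023,0.375,0,-0.001],[0.023,0.375,0,-0.001],[0.023,0.375,0.05,-0.001],[0.023,0.375,0.05,-0.001],[0.023,0.375,0.05,-0.001],[0.023,0.375,0.05,-0.001]]]}}

```text
time_s: 31.43
eef_pos: [0.6775, -0.1613, 0.1791]
eef_rot: [-0.001, 0.993, 0.117, -0.001]
wrist_force: [0.7, 0.5, 0.5]
opening: 0.998
grasp_force: 0.0
```

```bash
python3 - <<'E'
from h import *
o=ctrl.get_obs();p,d=ctrl.camera("wrist");cv2.imwrite("pics/w4.png",p[:,:,::-1])
for nm,lo,hi,z in(("cap",(0,0,150),(180,50,255),.09),):
  for c in blobs(p,lo,hi,200):
    w=plane("wrist",c[:,0],z,pos=o["eef_pos"],rot=o["eef_rot"]);print(cv2.boundingRect(c),[np.round(v,1) for v in cv2.minEnclosingCircle((w[:,:2]*1000).astype(np.float32))])
E
python3 mv.py .677 -.168 .024 13.1
```

```text
(339, 257, 46, 95) [array([ 610.6, -252.3]), np.float64(48.9)]
(381, 247, 84, 59) [array([ 646.6, -300.6]), np.float64(55.7)]
(273, 195, 32, 35) [array([ 679.6, -168.5]), np.float64(13.7)]
(68, 151, 114, 91) [array([659.2, -35.5]), np.float64(60.5)]
(376, 0, 184, 141) [array([ 843.5, -293.4]), np.float64(105.8)]
(208, 0, 169, 63) [array([ 835.3, -133.6]), np.float64(61.3)]
(27, 0, 100, 17) [array([809.6,  47. ]), np.float64(54.7)]
t 31.4833 pos [ 0.678  -0.1615  0.18  ] yaw 13.47 open 1.003 grip 0.0 F [-0.5322  0.9217  0.9621]
[-0.0062  0.0155  0.3901  0.002 ]
```

View pics/w4.png

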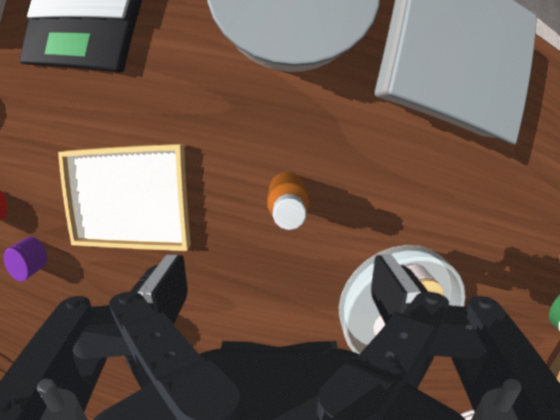

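The wrist view shows the amber bottle with its steel cap at (289,212). It is about 6 mm off centre, which I correct before descending.

Emit:
{"op": "drive_tool", "data": {"plan": [[[-0.001,0.016,0,0],[-0.001,0.016,0.08,0],[-0.001,0.016,0.16,0],[-0.001,0.016,0.24,0],[-0.001,0.016,0.3,0],[-0.001,0.016,0.35,0],[-0.001,0.016,0.38,0],[-0.001,0.016,0.389,0],[-0.001,0.016,0.389,0],[-0.001,0.016,0.389,0]]]}}

```text
time_s: 32.32
eef_pos: [0.6803, -0.1701, 0.026]
eef_rot: [0.001, 0.993, 0.116, 0.001]
wrist_force: [-0.8, -0.4, 0.0]
opening: 0.999
grasp_force: 0.0
```

Emit:
{"op": "drive_tool", "data": {"plan": [[[0,0,0,0],[0,0,0,0],[0,0,0,0],[0,0,0,0],[0,0,0,0],[0,0,0,0],[0,0,0,0],[0,0,0,0],[0,0,0,0],[0,0,0,0],[0,0,0,0],[0,0,0,0]]], "jaw": 1}}

```text
time_s: 33.32
eef_pos: [0.6797, -0.1698, 0.0253]
eef_rot: [0.0, 0.993, 0.116, 0.001]
wrist_force: [-1.5, 1.6, 6.0]
opening: 0.406
grasp_force: 60.2
```

Emit:
{"op": "drive_tool", "data": {"plan": [[[0,0,-0.03,0],[0,0,-0.1,0],[0,0,-0.2,0],[0,0,-0.26,0],[0,0,-0.26,0],[0,0,-0.26,0]]]}}

```text
time_s: 33.82
eef_pos: [0.6804, -0.1704, 0.1311]
eef_rot: [0.001, 0.993, 0.116, 0.002]
wrist_force: [-1.0, 1.2, -2.4]
opening: 0.407
grasp_force: 59.9
```

```bash
python3 mv.py .629 .0035 .13 13.1
```

```text
t 33.8167 pos [ 0.6804 -0.1704  0.1311] yaw 13.35 open 0.407 grip 59.9 F [-1.026   1.1868 -2.3609]
[-0.0247 -0.4527  0.0014  0.0014]
```

Emit:
{"op": "drive_tool", "data": {"plan": [[[-0.004,-0.06,0,0],[-0.008,-0.14,0,0],[-0.012,-0.22,0,0],[-0.016,-0.3,0,0],[-0.02,-0.37,0,0],[-0.024,-0.42,0,0],[-0.025,-0.452,0,0],[-0.025,-0.452,0,0],[-0.025,-0.452,0,0],[-0.025,-0.452,0,0]]]}}

```text
time_s: 34.65
eef_pos: [0.6278, 0.0027, 0.1278]
eef_rot: [0.0, 0.993, 0.116, -0.0]
wrist_force: [0.3, 0.6, -1.0]
opening: 0.403
grasp_force: 60.1
```

Emit:
{"op": "drive_tool", "data": {"plan": [[[0,0,0.06,0],[0,0,0.12,0],[0,0,0.17,0],[0,0,0.2,0],[0,0,0.22,0],[0,0,0.23,0],[0,0,0.236,0],[0,0,0.241,0],[0,0,0.244,0],[0,0,0.244,0],[0,0,0.244,0]]]}}

```text
time_s: 35.57
eef_pos: [0.6282, 0.0038, 0.0314]
eef_rot: [0.0, 0.993, 0.116, 0.001]
wrist_force: [0.4, 0.9, -1.6]
opening: 0.402
grasp_force: 60.0
```

Emit:
{"op": "drive_tool", "data": {"plan": [[[0,0,0.001,0],[0,0,0.002,0],[0,0,0.003,0],[0,0,0.003,0],[0,0,0.003,0]]]}}

```text
time_s: 35.98
eef_pos: [0.6281, 0.0039, 0.0303]
eef_rot: [0.0, 0.993, 0.116, 0.0]
wrist_force: [-1.5, 0.9, 6.3]
opening: 0.405
grasp_force: 60.7
```

The bottle has touched the tray floor (+6 N), so I release and lift clear.

Emit:
{"op": "drive_tool", "data": {"plan": [[[0,0,0,0],[0,0,0,0],[0,0,0,0],[0,0,0,0],[0,0,0,0],[0,0,0,0],[0,0,0,0]]], "jaw": 0.2}}

```text
time_s: 36.57
eef_pos: [0.6276, 0.0038, 0.0294]
eef_rot: [-0.0, 0.993, 0.116, -0.0]
wrist_force: [0.7, -0.7, 0.5]
opening: 0.8
grasp_force: 0.0
```

Emit:
{"op": "drive_tool", "data": {"plan": [[[0,0,-0.04,0],[0,0,-0.1,0],[0,0,-0.2,0],[0,0,-0.3,0],[0,0,-0.4,0],[0,0,-0.48,0],[0,0,-0.48,0]]]}}

```text
time_s: 37.15
eef_pos: [0.6319, 0.0032, 0.2308]
eef_rot: [0.002, 0.993, 0.116, 0.007]
wrist_force: [1.2, -0.6, 0.8]
opening: 0.803
grasp_force: 0.0
```

Emit:
{"op": "drive_tool", "data": {"plan": [[[-0.3,0.5,0,0],[-0.3,0.5,0,0],[-0.3,0.5,0,0],[-0.3,0.5,0,0],[-0.3,0.5,0,0],[-0.3,0.5,0,0],[-0.3,0.5,0,0],[-0.3,0.5,0,0]]]}}

```text
time_s: 37.82
eef_pos: [0.5565, -0.2199, 0.2212]
eef_rot: [-0.0, 0.993, 0.115, -0.0]
wrist_force: [0.2, 0.7, -0.5]
opening: 0.799
grasp_force: 0.0
```

Run:
```python
from h import *
p,d=ctrl.camera("scene");cv2.imwrite("pics/s9.png",p[:,:,::-1])
```

```text
(no output)
```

View pics/s9.png

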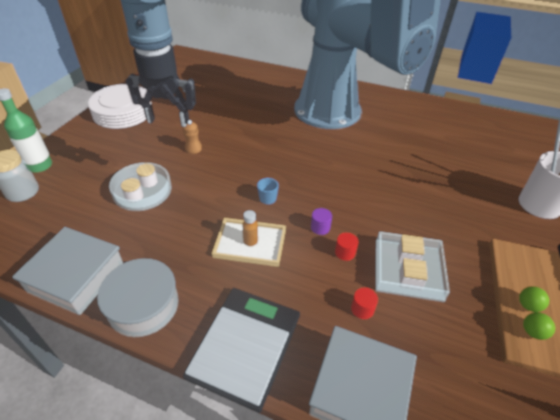

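The scene view shows everything in place:
- The pots are in the round dish at (132,187) and (147,174).
- The tubs are in the square dish at (412,246) and (415,271).
- The bottle is upright in the tray at (251,230).
- The mill at (192,138) and the cup at (268,190) have not moved.

The arm is clear, so I hand in.

```bash
python3 -c "
from bench import ctrl
print(ctrl.hand_in())"
```

```text
the job is handed in; nothing more can be done
None
```

Job handed in: both pots are upright in the round dish, both tubs in the square dish and the bottle in the tray, with the mill, cup and look-alikes untouched.

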